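# Stand the fallen tall instrument post back up

## Task

Two steel peg posts lie on the green bench; the tall one is needed again. Lift its ball end and tip it up, foot staying on the table as the pivot, until it stands upright on its square foot where it fell, then let go. Do not carry it, and leave the short post and the brass key guard as they are.

Things in the scene. Friction and masses are not known exactly. Their poses are not given: they have to be found in the camera images.
- tall_post: Longer of two steel posts, lying. Square foot 64 x 64 x 14 mm (collar 22 mm wide, 8 mm high on it), rod 12 mm thick, ball 28 mm wide at the end. Origin: centre of foot's underside; own z runs along the rod, ball centre at z = 170 mm. Rests on one flat side of its foot (own y = -32 mm) and its ball, sloping 6.5 degrees down to the ball. Loose, about 0.6 kg, mostly foot; stands stably on its foot.
- short_post: The shorter steel post, lying on its side: same foot, rod and ball as the tall one, but its ball's centre is only 105 mm along own z from the centre of the foot's underside (origin). Loose, about 0.5 kg; to be left lying.
- guard: Brass key guard: an oval wire frame about 77 x 47 mm, 17 mm high, on three small feet. Origin: centre of its underside. Loose, 40 g; to be left alone.
- rack: Wooden pegboard rack, fixed; 300 mm along own x, 120 mm along own y, 220 mm high. Origin: centre of underside. Dowels with three spring hooks face -y. With it, flat on the table, a fixed chrome plate 110 x 60 mm, 8 mm thick, centre at own x = -60, y = -130 mm, with a short black handle towards +x.
There are look-alikes about, which are no part of the job. What is shaped like the tall_post but orange or turquoise is not meant.

How it is judged (in metres and radians):
At the end, for the whole second after the job is handed in: The tall post stands at rest and released, flat on its foot on the table (axis within 6 degrees of vertical, foot less than 6 mm up), its foot's centre within 100 mm of where it lay; the short post and the guard are within 20 mm of where they were (angle between tall_post's own z axis and vertical below 0.1 rad and height (world z) of tall_post below 0.006 m and distance of tall_post from where it was at the start of the episode below 0.1 m and linear speed of tall_post below 0.02 m/s and angular speed of tall_post below 0.2 rad/s and distance of each of short_post, guard from where it was at the start of the episode below 0.02 m); the robot touches nothing.
It fails at once if the tall post's foot is lifted clear of the table (more than about 20 mm) (height (world z) of tall_post above 0.058 m or (angle between tall_post's own z axis and vertical below 0.6 rad and height (world z) of tall_post above 0.042 m)).
It fails at once if the short post is moved more than 20 mm (distance of short_post from where it was at the start of the episode above 0.02 m).
It fails at once if the key guard is moved more than 20 mm (distance of guard from where it was at the start of the episode above 0.02 m).
It also fails if it takes over 40 s, if anything falls off the work surface, if the arm or the gripper's body presses on something with over 40 N, if the wrist force passes 120 N, or if a joint passes its speed limit or range.

## Robot

A 6-joint arm with a two-finger parallel gripper is mounted at the origin on the work surface. World frame = base frame: x ahead of the robot, y to its left, z up, the work surface at z = 0. Lengths are in mm, angles in rad, forces in N, time in s.
With the tool pointing down it reaches from about 350 to 800 mm from the base axis. Payload 7.3 kg.
Tool frame: the origin (TCP) lies midway between the tips of the shut fingers; the grasp point (between the pads) lies 19 mm behind it (bot.tcp_to_grasp is the distance from the TCP to the grasp point, in mm); z points along the fingers, y is the direction in which the jaws open and shut (so a half turn about z gives the same grasp; the last joint's range is limited). The gripper opens to 85 mm and grips with 20 to 120 N. Pads are 22 mm wide; open, the fingers measure 114 mm over their backs; the gripper's body (76 mm by 85 mm) begins 54 mm behind the grasp point. The pads swing forward as they close: fully open they stand 13 mm farther back than shut.
Start: joints at [-1.327, 0.342, 1.524, -0, 1.275, -0.146], TCP at [199.525, -485.628, 231.322] pointing down, gripper open.
Joint ranges: [-2.53, 2.53], [-0.77, 2.02], [0.04, 2.7], [-1, 4.14], [0.28, 2.66], [-3.11, 3.11]. Speed limits (rad/s): [2.57, 2.57, 3.14, 3.14, 3.14, 3.14].

## Interface

Orientations are given as a rotation vector (axis times angle).
In Python, from bench import bot gives the robot as it stands. The module is installed in compiled form; this text tells all that it offers.
- The arm moves only by the tool drive_tool, never from a script. Its arguments are lists of equal length, an entry for each row: "slide": the shift along the tool's x, y, z in mm, a list of three; "angular": the turn, a rotation vector about the tool's x, y, z in degrees, a list of three; "hand": the opening, from -1 (shut) to 1 (fully open). In form: {"slide": [[dx, dy, dz], ...], "angular": [[wx, wy, wz], ...], "hand": [hand, ...]}. A call has 1 to 5 rows; each row is the pose to reach, as a shift and turn from the pose commanded when the call began, along the tool's axes at that moment; what a row does not reach only later rows make up. A row lasts 1/12 s, in which the tool goes at most 41.7 mm and 7.16 degrees, less where a joint would pass 70% of its speed; a pose out of reach is approached as far as the arm can. A call with a gripper value outside its range is refused whole. The fingers move at their own pace and stop on an object; "force" is the grip in N (left out, the last holds). Time passes only in rows, so rows that repeat a pose let the fingers close. It gives the time, the measured TCP pose, the force and the opening at its end, in the units of the state.
- bot.get_state(): the state, without advancing time (a new reading comes with each control period).
- bot.grab_frame(name): name is "scene" or "side" or "wrist"; returns a dict with "frame" (420x560x3 uint8, red, green, blue), "K" (3x3 intrinsics, pixels), "dist_coeffs" ([k1, k2, p1, p2, k3] as OpenCV has them; the pictures are not rectified), "xyz" and "attitude" of the camera in the world. Camera axes: x right, y down, z forward; pixel columns grow to the right and rows downward; lengths in mm; the calibration is good to about 2 mm. A picture is of the moment at which its call begins. There is no depth.
- bot.close_job(): hands the job in, once; it reports no verdict.
The state is a dict: "clock": time; "joint_pos": joint angles; "qvel": joint speeds; "joint_efforts": joint torques, N m; "position": TCP position; "orientation": TCP orientation; "wrist_force": force on the tool from outside, world axes, zero at the start; "wrist_torque": the same for the moment, N m; "gripper_width": finger opening in mm.
Only numpy, scipy, OpenCV 4.12 (cv2) and the standard library are available. Lean on these libraries where they do the work, as an engineer would, in place of code of your own. Each camera call takes 0.05 s, during which the arm holds its last target. There are 200 camera calls.

## Working session

There is one attempt and no reset: what is moved stays moved. The work goes in short steps, Python scripts to look and compute and a tool call to move; the robot and the scene stay as the last step left them, time stands still between calls to the robot, and variables do not carry over. Pictures are saved under pics/ and viewed, about 8 in all and at most 12, crops included, and the job is handed in when it is done.

Besides the shell and the picture viewer there is one more tool, called after "Emit:" in YAML: its name, and indented under it one key for each argument. drive_tool: Moves the arm, as the interface text tells. Its arguments: {"type":"object","properties":{"slide":{"type":"array","items":{"type":"array","items":{"type":"number"}}},"angular":{"type":"array","items":{"type":"array","items":{"type":"number"}}},"hand":{"type":"array","items":{"type":"number"}},"force":{"type":"number"}},"required":["slide","angular","hand"]}

```bash
mkdir -p pics
cat > h.py <<'E'
import numpy as np, cv2, pickle
from scipy.spatial.transform import Rotation as R
from bench import bot
def snap(n,tag):
    f=bot.grab_frame(n); pickle.dump(f,open(f'pics/{tag}.pkl','wb'))
    cv2.imwrite(f'pics/{tag}.png',f['frame'][:,:,::-1]); return f
def load(tag): return pickle.load(open(f'pics/{tag}.pkl','rb'))
def rot(f):
    a=np.array(f['attitude'],float)
    return a if a.shape==(3,3) else R.from_rotvec(a).as_matrix()
def ray(f,uv):
    p=cv2.undistortPoints(np.array([[uv]],float),np.array(f['K'],float),np.array(f['dist_coeffs'],float))[0,0]
    d=rot(f)@np.array([p[0],p[1],1]); return np.array(f['xyz'],float),d/np.linalg.norm(d)
def plane(f,uv,z):
    o,d=ray(f,uv); return o+d*(z-o[2])/d[2]
def tri(f1,u1,f2,u2):
    o1,d1=ray(f1,u1);o2,d2=ray(f2,u2)
    A=np.c_[d1,-d2]; t=np.linalg.lstsq(A,o2-o1,rcond=None)[0]
    a,b=o1+t[0]*d1,o2+t[1]*d2; return (a+b)/2,np.linalg.norm(a-b)
def proj(f,P):
    Rm=rot(f); r=cv2.Rodrigues(Rm.T)[0]; t=-Rm.T@np.array(f['xyz'],float)
    return cv2.projectPoints(np.array(P,float).reshape(-1,1,3),r,t,np.array(f['K'],float),np.array(f['dist_coeffs'],float))[0].reshape(-1,2)
E
python3 - <<'E'
from h import *
for n in('scene','side','wrist'):
    f=snap(n,n+'0'); print(n,f['xyz'],f['attitude'])
print(bot.get_state())
a=np.hstack([load('scene0')['frame'],load('side0')['frame']])
E
```

```text
scene [892.26807353 576.27063658 976.55225948] [-0.883213   -2.74320557  0.76428952]
side [ 385.9246774  1092.62860373  961.47635902] [-0.23513999  2.80613551 -1.22288515]
wrist [ 267.53075848 -458.18798069  373.30406091] [ 2.4003835  -1.60709825 -0.24066992]
{'clock': 0.15, 'joint_pos': array([-1.32702068e+00,  3.42575616e-01,  1.52480585e+00, -5.48288734e-06,
        1.27543955e+00, -1.46024428e-01]), 'qvel': array([ 0.00269669, -0.00184885, -0.00350516,  0.00083122,  0.00187435,
        0.0011453 ]), 'joint_efforts': array([ 7.47710947e-04, -4.33906639e+01, -2.46148109e+01, -1.24703920e-04,
        5.71090801e-03,  3.71006308e-05]), 'position': array([ 199.43177483, -485.30361284,  230.77602633]), 'orientation': array([-3.08090908e+00, -6.08192333e-01,  1.02456445e-04]), 'wrist_force': array([-0.31019227,  0.21767751, -0.14691984]), 'wrist_torque': array([-0.00145826,  0.03637052, -0.03216118]), 'gripper_width': 85.36737230861335}
```

View pics/scene0.png

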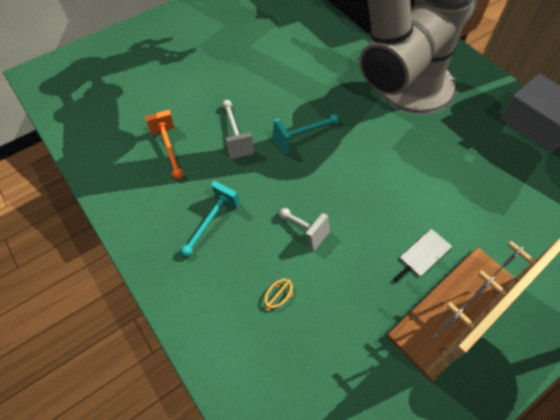

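View pics/side0.png

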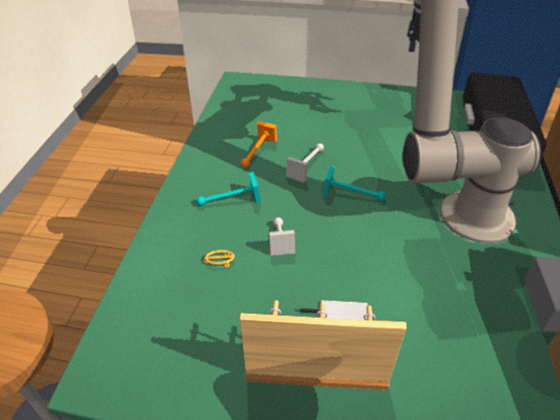

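Scene: the tall grey post has its ball at about (227,105) and its foot at (239,147). The short post is at (285,213) to (318,232), and the guard at (278,294). Side: tall ball at (320,147), foot at (297,168).

Run:
```python
from h import *
def mask(f,box):
    x0,y0,x1,y1=box; im=cv2.cvtColor(f['frame'],cv2.COLOR_RGB2HSV)
    m=((im[...,1]<70)&(im[...,2]>90)).astype(np.uint8); k=np.zeros_like(m);k[y0:y1,x0:x1]=m[y0:y1,x0:x1]; return k
S,D=load('scene0'),load('side0')
out={}
for n,f,bt,g in(('scene',S,(205,90,262,168),(227,105)),('side',D,(280,135,330,185),(320,147))):
    m=mask(f,bt); ys,xs=np.nonzero(m); print(n,len(xs),xs.min(),xs.max(),ys.min(),ys.max())
    w=(np.hypot(xs-g[0],ys-g[1])<8); 
    dt=cv2.distanceTransform(m,cv2.DIST_L2,5); q=np.zeros_like(dt); q[g[1]-7:g[1]+8,g[0]-7:g[0]+8]=1
    i=np.argwhere((dt*q)>=0.9*(dt*q).max()).mean(0)[::-1]; print('ball',i,(dt*q).max()); out[n]=i
    big=cv2.resize(f['frame'][bt[1]-10:bt[3]+10,bt[0]-10:bt[2]+10],None,fx=4,fy=4,interpolation=cv2.INTER_CUBIC)
    cv2.imwrite(f'pics/c_{n}.png',big[:,:,::-1])
print(tri(S,out['scene'],D,out['side']))
print('plane14',plane(S,out['scene'],14),plane(D,out['side'],14))
print('foot approx',plane(S,(239,147),32),plane(D,(297,168),32))
print('short ball/foot',plane(S,(285,213),14),plane(S,(318,232),32))
for t in((295,135),(334,118)): print('turq',plane(S,t,20))
a=cv2.imread('pics/c_scene.png');b=cv2.imread('pics/c_side.png');h=max(a.shape[0],b.shape[0])
c=np.zeros((h,a.shape[1]+b.shape[1],3),np.uint8);c[:a.shape[0],:a.shape[1]]=a;c[:b.shape[0],a.shape[1]:]=b
cv2.imwrite('pics/c0.png',c);print(c.shape,a.shape)
```

```text
scene 403 222 252 99 143
ball [227. 104.] 4.9968996
side 594 285 324 143 181
ball [319.  147.2] 4.3938
(array([ 487.2924319 , -235.39749085,   17.79420629]), np.float64(0.9180194781495393))
plane14 [ 485.31041961 -239.10595148   14.        ] [ 487.91689055 -240.069245     14.        ]
foot approx [546.77330158 -82.21587964  32.        ] [540.72897987 -94.17367949  32.        ]
short ball/foot [559.61261643 134.29805661  14.        ] [534.30452306 226.63525178  32.        ]
turq [401.82432456 -37.90033292  20.        ]
turq [282.23212112 -23.48116207  20.        ]
(392, 588, 3) (392, 308, 3)
```

View pics/c0.png

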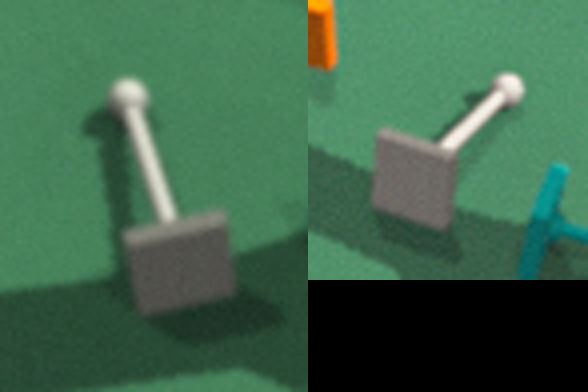

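The crop confirms it: the ball is at scene (227,104) and side (319,147). The foot's underside, facing +y, is centred at scene (241,147) and side (297,170).

Run:
```python
from h import *
S,D=load('scene0'),load('side0')
b,e=tri(S,(227,104),D,(319.2,147.2)); f,e2=tri(S,(241.2,147),D,(296.7,170))
print(b,e,f,e2,np.linalg.norm(f-b)); 
a=b-f; print('yaw',np.degrees(np.arctan2(a[1],a[0])),'slope',np.degrees(np.arcsin(a[2]/np.linalg.norm(a))))
s=bot.get_state(); print(R.from_rotvec(s['orientation']).as_matrix().round(3))
W=load('wrist0'); print(proj(W,[b,f]))
```

```text
[ 486.81559951 -236.23591401   17.06513697] 0.5081745141807081 [541.00886621 -80.12869363  33.09749423] 4.048334434514313 166.02232045389957
yaw -109.1446558808955 slope -5.541544703566435
[[ 0.925  0.38  -0.   ]
 [ 0.38  -0.925  0.001]
 [ 0.    -0.001 -1.   ]]
[[ 152.07943796 -205.81084258]
 [  91.7346659  -167.60739469]]
```

View pics/wrist0.png

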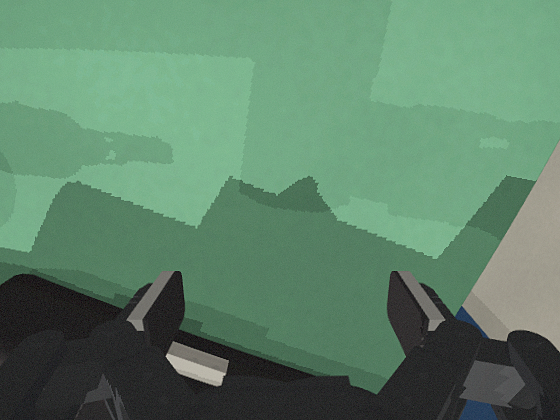

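The wrist view shows only bench and fingers, so the post is out of frame. The measured height, length and slope (17 mm, 166 mm and 5.5°) are close to the specified 14 mm, 170 mm and 6.5°. I'll move above the ball.

Emit:
drive_tool:
  slide:
    - [36,-12,6]
    - [72,-24,12]
    - [108,-36,18]
    - [144,-48,24]
    - [180,-60,30]
  angular:
    - [0,0,-5]
    - [0,0,-10]
    - [0,0,-15]
    - [0,0,-20]
    - [0,0,-25]
  hand: [1,1,1,1,1]

```text
clock: 0.57
position: [344.1, -360.3, 200.9]
orientation: [-2.875, -1.266, 0.0]
wrist_force: [0.6, -1.0, -0.1]
gripper_width: 85.5
```

Emit:
drive_tool:
  slide:
    - [37,5,8]
    - [75,9,16]
    - [112,14,24]
    - [150,18,32]
    - [186,23,40]
  angular:
    - [0,0,-5]
    - [0,0,-10]
    - [0,0,-15]
    - [0,0,-20]
    - [0,0,-23.4]
  hand: [1,1,1,1,1]

```text
clock: 0.98
position: [487.3, -238.8, 160.7]
orientation: [-2.557, -1.824, 0.0]
wrist_force: [0.2, -0.2, 0.3]
gripper_width: 85.7
```

Run:
```python
from h import *
W=snap('wrist','wrist1'); s=bot.get_state(); print(s['position'],R.from_rotvec(s['orientation']).as_matrix().round(3),W['xyz'])
print(proj(W,[[486.8,-238.5,14],[541,-80,33]]))
```

```text
[ 490.88091323 -234.48029946  159.20200312] [[ 0.32   0.947  0.001]
 [ 0.947 -0.32   0.003]
 [ 0.003 -0.    -1.   ]] [ 511.31090013 -169.90801727  303.34513159]
[[285.03823923 194.75206439]
 [284.55643981 -34.36683719]]
```

View pics/wrist1.png

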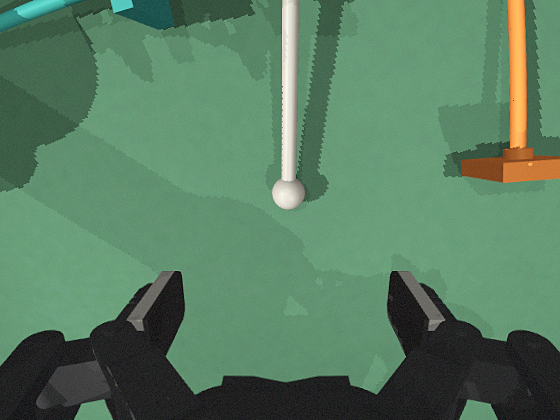

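The ball is at (288,194), with the rod running straight up the picture at column ~289. The jaws are square to the rod, and the match to the prediction is within 3 px. Next I'll measure the ball again by triangulating.

Run:
```python
from h import *
W,S,D=load('wrist1'),load('scene0'),load('side0')
b=plane(W,(288,194),14); print(b, tri(W,(288,194),S,(227,104)), tri(W,(288,194),D,(319.2,147.2)))
r=plane(W,(290,5),30); print('rod dir',np.degrees(np.arctan2(*(r-b)[1::-1])))
s=bot.get_state(); Rm=R.from_rotvec(s['orientation']).as_matrix()
print(s['position'],'to go (tool)',Rm.T@(np.r_[b[:2],6]-s['position']), s['orientation'])
```

```text
[ 489.38534015 -238.69294382   14.        ] (array([ 488.21376749, -237.00909689,   17.53348542]), np.float64(3.332176826263937)) (array([ 488.30030177, -238.71355169,   14.7878505 ]), np.float64(2.3118779531927953))
rod dir 70.60346091071293
[ 490.88091323 -234.48029946  159.20200312] to go (tool) [-4.99774860e+00 -1.95827986e-02  1.53185701e+02] [-2.5507342  -1.83006405 -0.00411096]
```

Emit:
drive_tool:
  slide:
    - [0,0,30]
    - [0,0,60]
    - [0,0,90]
    - [0,0,90]
    - [0,0,90]
  angular:
    - [0,0,0]
    - [0,0,0]
    - [0,0,0]
    - [0,0,0]
    - [0,0,0]
  hand: [0.6,0.6,0.6,0.6,0.6]

```text
clock: 1.45
position: [485.4, -240.0, 70.4]
orientation: [-2.559, -1.816, 0.002]
wrist_force: [-0.0, -0.8, 1.0]
gripper_width: 68.6
```

Emit:
drive_tool:
  slide:
    - [2,3,25]
    - [2,3,45]
    - [2,3,58]
    - [2,3,64]
    - [2,3,64]
  angular:
    - [0,0,0]
    - [0,0,0]
    - [0,0,0]
    - [0,0,0]
    - [0,0,0]
  hand: [0.6,0.6,0.6,0.6,0.6]

```text
clock: 1.87
position: [490.0, -240.1, 7.9]
orientation: [2.562, 1.818, 0.0]
wrist_force: [-0.4, -1.0, 0.2]
gripper_width: 67.9
```

Run:
```python
from h import *
W=snap('wrist','wrist2'); s=bot.get_state(); print(s['position'],s['wrist_force'])
```

```text
[ 490.39365928 -240.28547548    8.58336519] [ 0.50646077 -0.20331063  0.26158213]
```

View pics/wrist2.png

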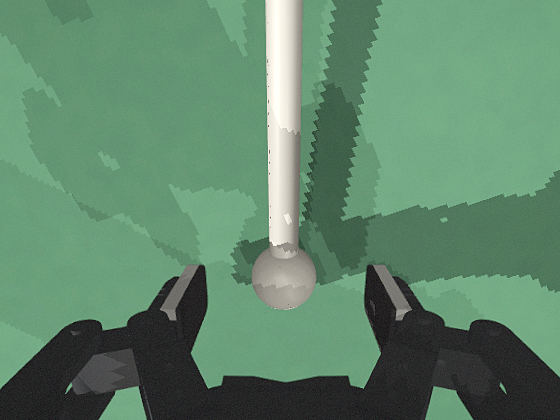

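The ball at (284,277) is centred between the pads (middle at ~286). I'll drop a little and close gently.

Emit:
drive_tool:
  slide:
    - [1,0,4]
    - [1,0,4]
    - [1,0,4]
    - [1,0,4]
    - [1,0,4]
  angular:
    - [0,0,0]
    - [0,0,0]
    - [0,0,0]
    - [0,0,0]
    - [0,0,0]
  hand: [0.6,-0.2,-1,-1,-1]
  force: 25

```text
clock: 2.33
position: [490.3, -238.9, 3.9]
orientation: [2.561, 1.818, 0.001]
wrist_force: [0.0, 1.0, 2.5]
gripper_width: 26.0
```

Emit:
drive_tool:
  slide:
    - [0,0,0]
    - [0,0,0]
    - [0,0,0]
    - [0,0,0]
    - [0,0,0]
  angular:
    - [0,0,0]
    - [0,0,0]
    - [0,0,0]
    - [0,0,0]
    - [0,0,0]
  hand: [-1,-1,-1,-1,-1]

```text
clock: 2.75
position: [490.3, -238.9, 3.8]
orientation: [2.561, 1.818, 0.0]
wrist_force: [-0.4, 0.6, 5.4]
gripper_width: 26.1
```

Emit:
drive_tool:
  slide:
    - [1,0,-9]
    - [2.6,0,-18]
    - [4,0,-25]
    - [6,0,-33]
    - [6,0,-33]
  angular:
    - [0,0,0]
    - [0,0,0]
    - [0,0,0]
    - [0,0,0]
    - [0,0,0]
  hand: [-1,-1,-1,-1,-1]

```text
clock: 3.17
position: [492.7, -232.7, 38.0]
orientation: [2.56, 1.818, 0.001]
wrist_force: [-0.1, 0.4, -1.9]
gripper_width: 26.1
```

Run:
```python
from h import *
W=snap('wrist','wrist3'); S=snap('scene','scene3');D=snap('side','side3');s=bot.get_state(); print(s['position'],s['wrist_force'],s['gripper_width'])
r=lambda a:cv2.resize(a,(280,300),interpolation=cv2.INTER_CUBIC)
c=np.hstack([r(S['frame'][75:180,195:293]),r(D['frame'][110:215,255:353])])
cv2.imwrite('pics/c3.png',np.hstack([c,W['frame'][120:420:2,:][:,::3][:0].reshape(300,0,3) if 0 else cv2.resize(W['frame'][200:420,150:420],(240,300))])[:,:,::-1])
```

```text
[ 491.98606448 -232.96459397   36.33929657] [ 0.29657638  0.67866756 -1.84282933] 26.416931897652265
```

View pics/c3.png

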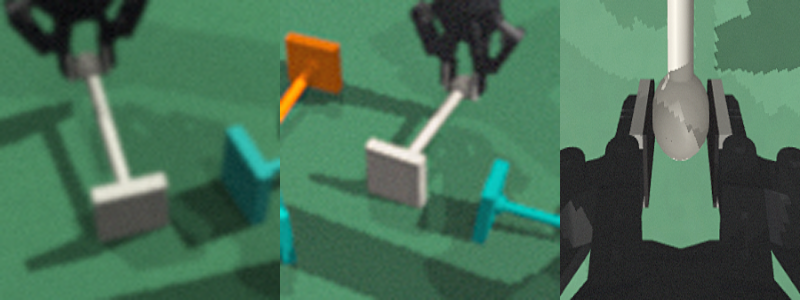

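The ball is held, the rod is rising, and the foot is still on the table. A lift load of about 1.9 N is plausible, so I'll continue the arc.

Emit:
drive_tool:
  slide:
    - [4.7,0,-14]
    - [10.7,0,-28]
    - [17.8,0,-41]
    - [26,0,-54]
    - [35.4,0,-66]
  angular:
    - [0,0,0]
    - [0,0,0]
    - [0,0,0]
    - [0,0,0]
    - [0,0,0]
  hand: [-1,-1,-1,-1,-1]

```text
clock: 3.73
position: [503.4, -199.5, 102.5]
orientation: [-2.562, -1.817, 0.001]
wrist_force: [0.5, 2.3, -1.7]
gripper_width: 26.1
```

Run:
```python
from h import *
S=snap('scene','scene4');D=snap('side','side4');W=snap('wrist','wrist4');s=bot.get_state(); print(s['position'],s['wrist_force'],s['wrist_torque'],s['gripper_width'])
r=lambda a:cv2.resize(a,(280,300),interpolation=cv2.INTER_CUBIC)
cv2.imwrite('pics/c4.png',np.hstack([r(S['frame'][75:180,195:293]),r(D['frame'][110:215,255:353]),cv2.resize(W['frame'][200:420,150:420],(240,300))])[:,:,::-1])
```

```text
[ 504.0672152  -199.73925029  102.62790962] [-0.46454405 -1.04660755 -1.35260296] [-0.28731417  0.01276694 -0.01870991] 26.523921165280466
```

View pics/c4.png

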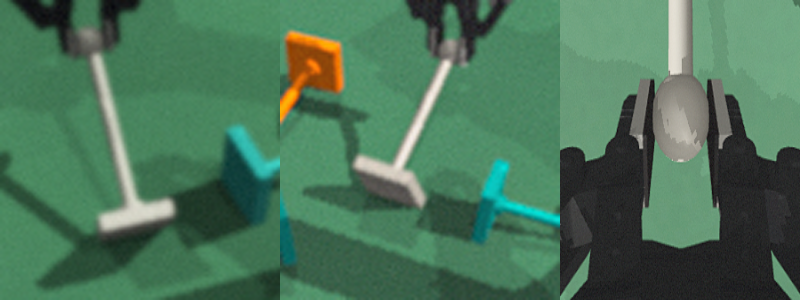

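It's pivoting properly in the pads, and the foot edge is on the table.

Emit:
drive_tool:
  slide:
    - [10.3,0,-11]
    - [21.6,0,-21]
    - [33.6,0,-30]
    - [46.4,0,-38]
    - [59.9,0,-45]
  angular:
    - [0,0,0]
    - [0,0,0]
    - [0,0,0]
    - [0,0,0]
    - [0,0,0]
  hand: [-1,-1,-1,-1,-1]

```text
clock: 4.3
position: [523.8, -142.1, 147.9]
orientation: [2.562, 1.818, 0.0]
wrist_force: [0.4, -0.1, -2.9]
gripper_width: 25.8
```

Run:
```python
from h import *
S=snap('scene','scene5');D=snap('side','side5');W=snap('wrist','wrist5');s=bot.get_state(); print(s['position'],s['wrist_force'],s['wrist_torque'],s['gripper_width'])
r=lambda a:cv2.resize(a,(280,300),interpolation=cv2.INTER_CUBIC)
cv2.imwrite('pics/c5.png',np.hstack([r(S['frame'][75:180,195:293]),r(D['frame'][110:215,255:353]),cv2.resize(W['frame'][200:420,150:420],(240,300))])[:,:,::-1])
```

```text
[ 524.0990391  -141.94039021  147.9867306 ] [-0.91524977 -1.4930869   0.92027873] [-0.20640418  0.04558052 -0.00435309] 26.139400681529942
```

View pics/c5.png

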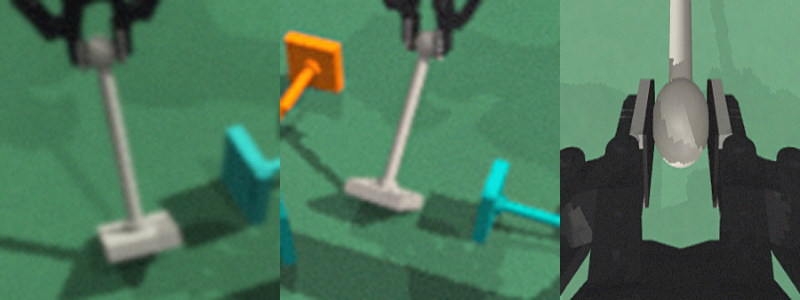

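Emit:
drive_tool:
  slide:
    - [14,0,-5.5]
    - [28.5,0,-10]
    - [43.2,0,-13]
    - [58.2,0,-15]
    - [73.3,0,-15.3]
  angular:
    - [0,0,0]
    - [0,0,0]
    - [0,0,0]
    - [0,0,0]
    - [0,0,0]
  hand: [-1,-1,-1,-1,-1]

```text
clock: 4.87
position: [548.2, -73.7, 163.3]
orientation: [2.561, 1.817, 0.001]
wrist_force: [0.1, 0.6, 2.6]
gripper_width: 26.0
```

Run:
```python
from h import *
S=snap('scene','scene6');D=snap('side','side6');W=snap('wrist','wrist6');s=bot.get_state(); print(s['position'],s['wrist_force'],s['wrist_torque'],s['gripper_width'])
r=lambda a:cv2.resize(a,(280,300),interpolation=cv2.INTER_CUBIC)
cv2.imwrite('pics/c6.png',np.hstack([r(S['frame'][75:180,195:293]),r(D['frame'][110:215,255:353]),cv2.resize(W['frame'][200:420,150:420],(240,300))])[:,:,::-1])
```

```text
[548.20978426 -73.48633747 163.1344963 ] [0.40737974 0.33764916 5.71621699] [ 0.01780887  0.08143438 -0.03390567] 25.907490071140725
```

View pics/c6.png

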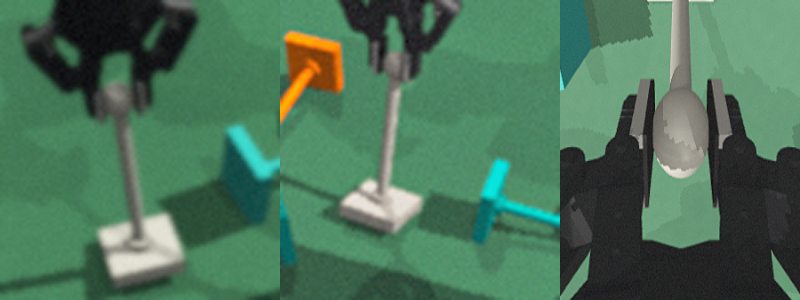

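The post is nearly upright. I'll triangulate the axis before the last step.

Run:
```python
from h import *
S,D=load('scene6'),load('side6')
b,e=tri(S,(235.3,109.3),D,(294.9,133.1)); c,e2=tri(S,(243.3,160),D,(291,178.6))
a=b-c; d=np.array([-.328,-.945]); print(b,e,c,e2,'lean along d deg',np.degrees(np.arctan2(a[:2]@d,a[2])),'cross',np.degrees(np.arctan2(a[0]*d[1]-a[1]*d[0],a[2])))
```

```text
[546.22981369 -79.74953588 170.75326686] 3.2265120880665594 [554.3617988  -51.72729774  19.99171475] 4.674720385326458 lean along d deg 10.942578411692912 cross -0.5725407034691898
```

It leans 11° with no sideways tilt, as predicted for this point of the arc. Now the last step to upright.

Emit:
drive_tool:
  slide:
    - [8,0,0]
    - [16,0,0.5]
    - [23,0,1.5]
    - [29,0,2]
    - [29,0,2]
  angular:
    - [0,0,0]
    - [0,0,0]
    - [0,0,0]
    - [0,0,0]
    - [0,0,0]
  hand: [-1,-1,-1,-1,-1]

```text
clock: 5.43
position: [557.6, -45.7, 160.6]
orientation: [2.561, 1.819, 0.001]
wrist_force: [1.0, 0.9, 4.2]
gripper_width: 25.9
```

Run:
```python
from h import *
S=snap('scene','scene7');D=snap('side','side7');W=snap('wrist','wrist7');s=bot.get_state(); print(s['position'],s['wrist_force'],s['wrist_torque'],s['gripper_width'])
r=lambda a:cv2.resize(a,(280,300),interpolation=cv2.INTER_CUBIC)
cv2.imwrite('pics/c7.png',np.hstack([r(S['frame'][75:180,195:293]),r(D['frame'][110:215,255:353]),cv2.resize(W['frame'][200:420,150:420],(240,300))])[:,:,::-1])
```

```text
[557.31687137 -46.70789057 160.69697902] [1.19245371 0.58695148 5.21092032] [ 0.13286714 -0.06751136  0.02298534] 26.04136163230787
```

View pics/c7.png

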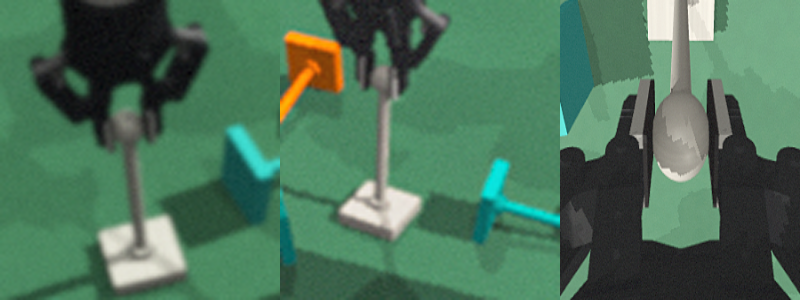

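Run:
```python
from h import *
S,D=load('scene7'),load('side7')
b,e=tri(S,(238.4,118.75),D,(290,137.3)); c,e2=tri(S,(243.65,162.5),D,(290.4,180.4))
a=b-c; d=np.array([-.328,-.945]); print(b,e,c,e2,'lean along d deg',np.degrees(np.arctan2(a[:2]@d,a[2])))
W=load('wrist7'); p=[plane(W,uv,14) for uv in((0,0),)]
```

```text
[556.5259716  -50.37472227 173.9390079 ] 1.321020513468119 [555.92195439 -48.21602837  15.1659398 ] 5.543466580043462 lean along d deg 0.6646302806537914
```

The lean is 0.7°, so it's upright. Opening gradually, then lifting straight up.

Emit:
drive_tool:
  slide:
    - [0,0,0]
    - [0,0,0]
    - [0,0,0]
    - [0,0,0]
    - [0,0,0]
  angular:
    - [0,0,0]
    - [0,0,0]
    - [0,0,0]
    - [0,0,0]
    - [0,0,0]
  hand: [-0.35,-0.25,-0.1,0.1,0.3]

```text
clock: 6.0
position: [556.9, -46.7, 160.2]
orientation: [-2.562, -1.818, 0.001]
wrist_force: [-0.1, -0.8, -0.0]
gripper_width: 55.2
```

Emit:
drive_tool:
  slide:
    - [0,0,-5]
    - [0,0,-20]
    - [0,0,-45]
    - [0,0,-70]
    - [0,0,-90]
  angular:
    - [0,0,0]
    - [0,0,0]
    - [0,0,0]
    - [0,0,0]
    - [0,0,0]
  hand: [0.6,0.6,0.6,0.6,0.6]

```text
clock: 6.42
position: [557.4, -46.6, 252.7]
orientation: [2.561, 1.818, 0.001]
wrist_force: [0.4, 0.3, 0.5]
gripper_width: 68.3
```

Run:
```python
from h import *
S=snap('scene','scene8');D=snap('side','side8');s=bot.get_state(); print(s['position'],s['wrist_force'],s['gripper_width'])
h=lambda a:cv2.resize(a,(400,300))
cv2.imwrite('pics/c8.png',np.vstack([np.hstack([h(S['frame']),h(D['frame'])]),np.hstack([cv2.resize(S['frame'][70:175,190:330],(400,300)),cv2.resize(D['frame'][95:200,225:365],(400,300))])])[:,:,::-1])
```

```text
[558.82423229 -46.88190924 254.76897062] [ 0.19321113 -0.20164658 -0.25246593] 68.03289996644502
```

View pics/c8.png

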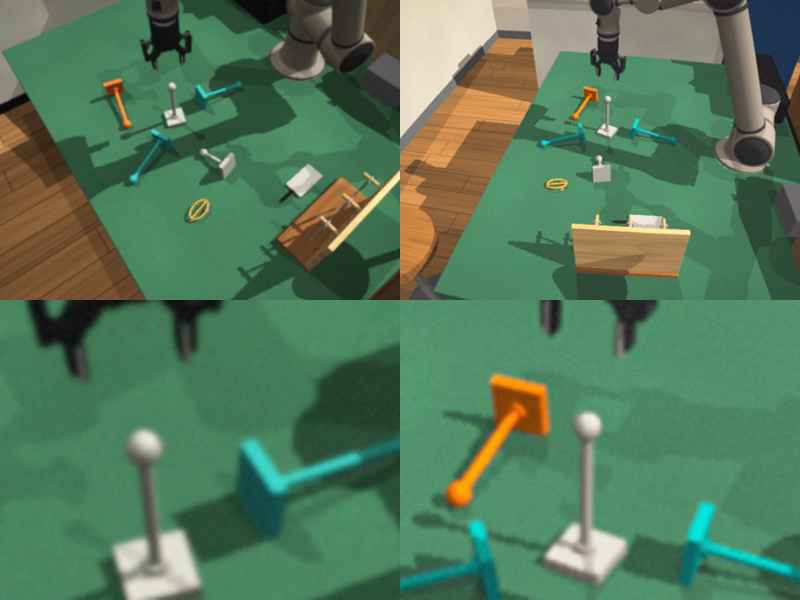

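The post stands free and upright, with the gripper clear above it. The short post and guard look unmoved.

Emit:
drive_tool:
  slide:
    - [0,0,0]
    - [0,0,0]
    - [0,0,0]
    - [0,0,0]
    - [0,0,0]
  angular:
    - [0,0,0]
    - [0,0,0]
    - [0,0,0]
    - [0,0,0]
    - [0,0,0]
  hand: [0.6,0.6,0.6,0.6,0.6]

```text
clock: 6.93
position: [556.9, -46.4, 249.8]
orientation: [-2.561, -1.818, 0.002]
wrist_force: [-0.2, 0.1, 0.5]
gripper_width: 68.4
```

Run:
```python
from h import *
S0,D0,S,D=load('scene0'),load('side0'),snap('scene','scene9'),snap('side','side9')
for n,a,b,(x0,y0,x1,y1) in(('short/scene',S0,S,(275,200,335,255)),('guard/scene',S0,S,(258,272,300,316)),('short/side',D0,D,(265,212,300,258)),('guard/side',D0,D,(198,245,240,270))):
    A,B=[cv2.cvtColor(f['frame'],cv2.COLOR_RGB2GRAY)[y0:y1,x0:x1].astype(np.float32) for f in(a,b)]
    print(n,np.round(cv2.phaseCorrelate(A,B),2))
print(np.abs(load('scene8')['frame'][75:180,215:265].astype(int)-S['frame'][75:180,215:265]).mean())
print(bot.close_job())
```

```text
Traceback (most recent call last):
ValueError: setting an array element with a sequence. The requested array has an inhomogeneous shape after 1 dimensions. The detected shape was (2,) + inhomogeneous part.
```

Run:
```python
from h import *
S0,D0,S,D=[load(t) for t in('scene0','side0','scene9','side9')]
for n,a,b,(x0,y0,x1,y1) in(('short/scene',S0,S,(275,200,335,255)),('guard/scene',S0,S,(258,272,300,316)),('short/side',D0,D,(265,212,300,258)),('guard/side',D0,D,(198,245,240,270))):
    A,B=[cv2.cvtColor(f['frame'],cv2.COLOR_RGB2GRAY)[y0:y1,x0:x1].astype(np.float32) for f in(a,b)]
    print(n,cv2.phaseCorrelate(A,B))
print('post change',np.abs(load('scene8')['frame'][110:180,215:265].astype(int)-S['frame'][110:180,215:265]).mean())
print(bot.close_job())
```

```text
short/scene ((0.033803728027411495, 0.11153052914561101), 0.915323189496994)
guard/scene ((0.49500899907369345, 0.4670878403411862), 1.0581560106630679)
short/side ((0.0460693978809843, 0.1463796024223747), 0.8064369059823178)
guard/side ((0.5283026790474388, 0.6879774338574798), 0.9392454350789388)
post change 2.0636190476190475
the job is handed in; nothing more can be done
None
```

The tall post is standing upright on its foot, released, and the job is handed in; no verdict was reported. I gripped its ball at 25 N and tipped it up about the foot's bottom edge with the tool pointing down. Then I opened the gripper gradually and lifted clear. The robot clock read about 7 s at the end.

- **Upright:** triangulated just before release, the lean was about 0.7°, with the ball at about 174 mm. After release I checked it only by eye in both cameras, where it stood upright and flat on its foot.
- **Position:** the foot's centre moved about 35 mm from where it lay, which is about what tipping over that edge gives (limit 100 mm).
- **At rest:** two pictures taken about half a second apart after release show no visible change in the post beyond image noise. The wrist force was near 0 N, and the gripper was about 65 mm above the ball.
- **Other items:** the short post's image shifted by less than 0.2 px and the guard's by less than 1 px, so neither has moved noticeably.

**Disagreements:** the grip width read 26 mm on the 28 mm ball, and the foot points in the two views missed each other by 4–5 mm. My first version of the final check script stopped on a formatting error before handing in, and I reran it on the saved pictures.

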